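# Clear a sheared dowel from the quick-change nest and fit the new bending anvil

## Task

The last bending anvil sheared a dowel, and the broken end is still down in one of the two holes of the quick-change nest, out of sight. Take the drift and feel right through the left-hand hole and then the right-hand one, knocking the broken end out through the bottom where you meet it; stand the drift back in its hole in the wooden block, then press the new anvil fully home in the nest, flat on the deck. Feel and press gently, without ramming steel on steel, and leave the other things on the bench where they are.

Things in the scene. Friction and masses are not known exactly. Their poses are not given: they have to be found in the camera images.
- nest: Quick-change nest, fixed: dark tray 100 x 176 mm, pillars, aluminium deck 76 x 160 x 22 mm, top 82 mm above the bench, with two holes. Between them two 8 mm knock-up pins (13 mm to the +y and -y side of the centre) stand 3 to 5 mm proud; a push of about 10 N on each slides it down flush, and it stays. Origin: centre of the underside; z up, y along its length, towards the left-hand hole.
- deck (a point): Centre of the deck's top face (82 mm above the bench), midway between the holes; axes as the nest. One hole, left or right, holds the broken dowel end, 16 mm across and 20 mm long, its top 20 mm below the deck top, its groove in the catches. A push of about 7 to 15 N frees it; some 10 mm further down it drops into the tray below, where it may stay. The other hole is free.
- hole_left (a point): Mouth of the left-hand hole in the deck's top face, 35 mm to the nest's +y side of the deck centre; axes as the nest. Round, 18 mm across, no chamfer to rely on. A steel bush 18 mm thick hangs below the deck with two spring catch balls 30 mm below the deck top: one straight passage 40 mm deep, open below; the tray lies 36 mm further down.
- hole_right (a point): Mouth of the right-hand hole in the deck's top face, 35 mm to the nest's -y side of the deck centre; otherwise like the left-hand one.
- tool_block: Wooden block 70 x 190 x 50 mm (x, y, z), fixed to the bench, with holes 44 mm deep from the top: two of 24 mm where the new anvil's dowels hang, at y = -60 and +10 mm, and one of 13 mm for the drift at y = +72 mm. Origin: centre of the underside; z up.
- drift_hole (a point): Mouth of the drift's hole (13 mm across, 44 mm deep) in the top face of the wooden block, 50 mm above the bench.
- drift: Dark steel drift standing in the wooden block, about 150 g: a rod 10 mm across and 75 mm long, its tip chamfered to 7 mm, and above it a round ribbed head 22 mm across and 45 mm tall (75 to 120 mm above the tip), to be gripped. Origin: the tip; z along the drift towards the head.
- anvil: New steel bending anvil, 0.5 kg, on the wooden block. Plate 50 x 120 x 10 mm (x, y, z); rib on it 16 mm thick in x, 80 mm long in y, rising 40 mm (flat sides), to grip; two dowels below at y = +-35 mm, 16 mm across, 40 mm long, tips tapered to 12. Origin: centre of the plate's underside, z up. Fits either way round. Pressing it home takes about 5 N past the catches, 15 to 20 N for the last 5 mm.
- bench_hammer: Bystander: bench hammer with a wooden handle lying on the bench, 97 x 278 x 24 mm; origin under its centre.
- oil_bottle: Bystander: oil bottle with a pointed spout, 53 mm across, 158 mm tall; origin under its centre.
- mandrel: Bystander: turned steel mandrel standing on end, 32 mm across, 77 mm tall; origin under its centre.
- steel_cup: Bystander: open steel cup, 72 mm across, 89 mm tall; origin under its centre.
- tape_roll: Bystander: roll of tape lying flat, 100 mm across, 24 mm tall; origin under its centre.
- g_clamp: Bystander: small G clamp lying on its side, 80 x 130 x 21 mm; origin under its centre.

How it is judged:
By the outcome, as a careful person would: the job done as asked, in the order asked, and still so for the second after the job is handed in, with the robot touching nothing.
It also fails if it takes over 70 s, if anything falls off the work surface, if the arm or the gripper's body presses on something with over 40 N, if the wrist force passes 120 N, or if a joint passes its speed limit or range.

## Robot

A 6-joint arm with a two-finger parallel gripper is mounted at the origin on a cart in front of the work surface, level with it; the furniture and walls round the work are solid. World frame = base frame: x ahead of the robot, y to its left, z up, the work surface at z = 0. Lengths are in m, angles in degrees, forces in N, time in s.
With the tool pointing down it reaches from about 0.3 to 0.75 m from the base axis. Payload 8.5 kg.
Tool frame: the origin (TCP) lies midway between the tips of the shut fingers; the grasp point (between the pads) lies 19 mm behind it (env.hold_point_z is the distance from the TCP to the grasp point, in m); z points along the fingers, y is the line along which they close (so a half turn about z gives the same grasp; the last joint's range is limited). The gripper opens to 85 mm and grips with 20 to 120 N. Pads are 22 mm wide; open, the fingers measure 114 mm over their backs; the gripper's body (76 mm by 85 mm) begins 54 mm behind the grasp point. The pads swing forward as they close: fully open they stand 13 mm farther back than shut.
Start: joints at [-76.221, 21.807, 74.336, -0, 83.858, -12.336], TCP at [0.242, -0.494, 0.231] pointing down, gripper open.
Joint ranges: [-178.18, 178.18], [-50.72, 133.34], [12.68, 142.11], [-81.47, 261.47], [9.98, 163.14], [-165.26, 165.26]. Speed limits (degrees/s): [136.94, 136.94, 180, 180, 180, 180].

## Interface

Orientations are given as a 3x3 rotation matrix whose columns are the frame's x, y, z axes.
In Python, from rig import observe, get_image, camera_info, env gives the robot as it stands.
- The arm moves only by the tool drive_tool, never from a script. Its arguments are lists of equal length, an entry for each row: "offset": the shift along the tool's x, y, z in units of 40 mm (1.0 is 40 mm), a list of three; "turn": the turn, a rotation vector about the tool's x, y, z in units of 6 degrees (1.0 is 6 degrees), a list of three; "hand": the opening, from 0 (shut) to 1 (fully open). A call has exactly 10 rows; each row shifts and turns the commanded pose from where the row before left it, along the tool's axes as they then stand; what a row does not reach is not made up. A row lasts 1/8 s, in which the tool goes at most 62.5 mm and 10.7 degrees, less where a joint would pass 70% of its speed; a pose out of reach is approached as far as the arm can. A call is refused whole if a number of a shift passes 1 or a number of a turn 1, either way. A call with a gripper value outside its range is refused whole. The fingers move at their own pace and stop on an object; "newtons" is the grip in N (left out, the last holds). Time passes only in rows, so rows that do not move let the fingers close, or fill a call up. It gives the time, the measured TCP pose, the force, the opening and the grip force at its end, in the units of the state.
- observe(): the state, without advancing time (a new reading comes with each control period).
- get_image(name): name is "scene" or "top"; returns the picture (480x640x3 uint8, blue, green, red); there is no depth.
- camera_info(name): a dict with "fx", "fy", "cx", "cy" (pixels), "world_to_cam" (4x4, takes a point from world to camera coordinates). Camera axes: x right, y down, z forward; pixel columns grow to the right and rows downward; lengths in m; the calibration is good to about 2 mm. A picture is of the moment at which its call begins. camera_info takes no time and is no camera call.
- env.close_job(): hands the job in; it is judged then, once.
The state is a dict: "time_s": time; "q": joint angles; "qvel": joint speeds; "joint_efforts": joint torques, N m; "position": TCP position; "tool_rot": TCP orientation; "ft_force": force on the tool from outside, world axes, zero at the start; "wrist_torque": the same for the moment, N m; "grip_width": finger opening in m; "gripper_force": force on a finger pad.
Only numpy, scipy, OpenCV 4.12 (cv2) and the standard library are available. Lean on these libraries where they do the work, as an engineer would, in place of code of your own. Each camera call takes 0.05 s, during which the arm holds its last target. There are 200 camera calls.

## Working session

There is one attempt and no reset: what is moved stays moved. The work goes in short steps, Python scripts to look and compute and a tool call to move; the robot and the scene stay as the last step left them, time stands still between calls to the robot, and variables do not carry over. Pictures are saved under pics/ and viewed, at most 10 in all, crops included, and the job is handed in when it is done.

Besides the shell and the picture viewer there is one more tool, called after "Request:" as name(argument=value, ...) on one line, values as JSON. drive_tool: Moves the arm, as the interface text tells. Its arguments: {"type":"object","properties":{"offset":{"type":"array"},"turn":{"type":"array"},"hand":{"type":"array"},"newtons":{"type":"number"}},"required":["offset","turn","hand"]}

```bash
mkdir -p pics; ls; python3 - <<'E'
from rig import *
import cv2,numpy as np
np.set_printoptions(precision=4,suppress=True)
for n in("scene","top"):
    cv2.imwrite(f"pics/{n}0.png",get_image(n)); c=camera_info(n); print(n,c["fx"],c["fy"],c["cx"],c["cy"]); print(np.array(c["world_to_cam"]))
s=observe(); print(s); print(env.hold_point_z)
E
```

```text
pics
scene 596.982442441778 596.982442441778 313.5813198951345 245.55880826759847
[[ 0.8735 -0.4861 -0.0258 -0.5059]
 [-0.2647 -0.4298 -0.8633  0.2352]
 [ 0.4086  0.7609 -0.5041  1.4521]
 [ 0.      0.      0.      1.    ]]
top 577.6938341863183 577.6938341863183 315.1059253277517 245.12149518459213
[[ 0.0087 -0.9998 -0.016   0.0281]
 [-0.9888 -0.0063 -0.1489  0.5721]
 [ 0.1488  0.0171 -0.9887  1.7067]
 [ 0.      0.      0.      1.    ]]
{'time_s': 0.1, 'q': array([-76.2203,  21.8376,  74.3811,   0.002 ,  83.8601, -12.335 ]), 'qvel': array([ 0.0391, -0.1474, -0.1066, -0.0292, -0.1185,  0.0174]), 'joint_efforts': array([  0.0017, -44.9221, -23.1657,  -0.0003,   0.0036,   0.    ]), 'position': array([ 0.242 , -0.4936,  0.2308]), 'tool_rot': array([[ 0.8979,  0.4402, -0.0003],
       [ 0.4402, -0.8979,  0.0013],
       [ 0.0003, -0.0013, -1.    ]]), 'ft_force': array([ 0.2688,  0.67  , -0.0125]), 'wrist_torque': array([0.0015, 0.0471, 0.0203]), 'gripper_force': 0.0, 'grip_width': 0.08543197327277798}
0.0187
```

View pics/top0.png

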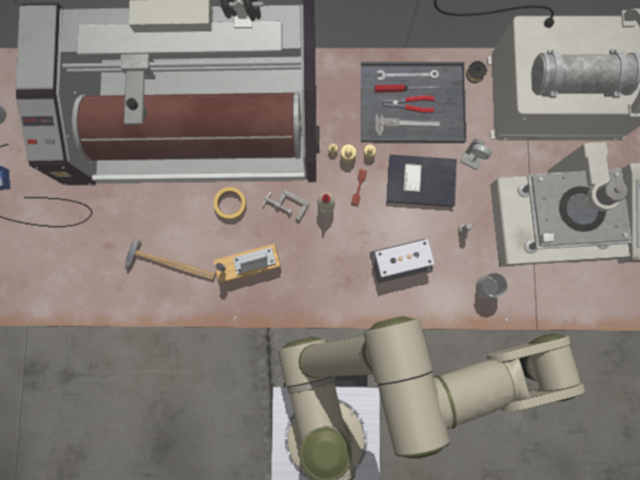

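View pics/scene0.png

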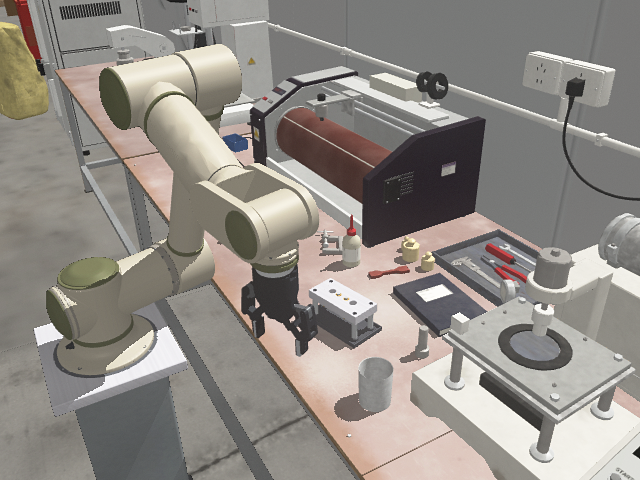

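The top view shows the nest deck at about (403,258), the wooden block with anvil at about (248,263), and the drift at about (221,271). The hammer handle ends next to the drift. In the scene view the arm hides the block.

```bash
python3 - <<'E'
import cv2,numpy as np
a=cv2.imread("pics/top0.png")
f=lambda x,y:cv2.resize(a[y:y+56,x:x+80],None,fx=10,fy=10,interpolation=cv2.INTER_CUBIC)[:, :800]
p=np.vstack([f(205,235)[50:560][:300*2],f(363,232)])
p=np.vstack([cv2.resize(a[240:296,208:288],(800,560),interpolation=cv2.INTER_CUBIC)])
q=cv2.resize(a[230:286,364:444],(800,560),interpolation=cv2.INTER_CUBIC)
cv2.imwrite("pics/blk.png",p);cv2.imwrite("pics/nest.png",q)
E
```

```text
(no output)
```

View pics/blk.png

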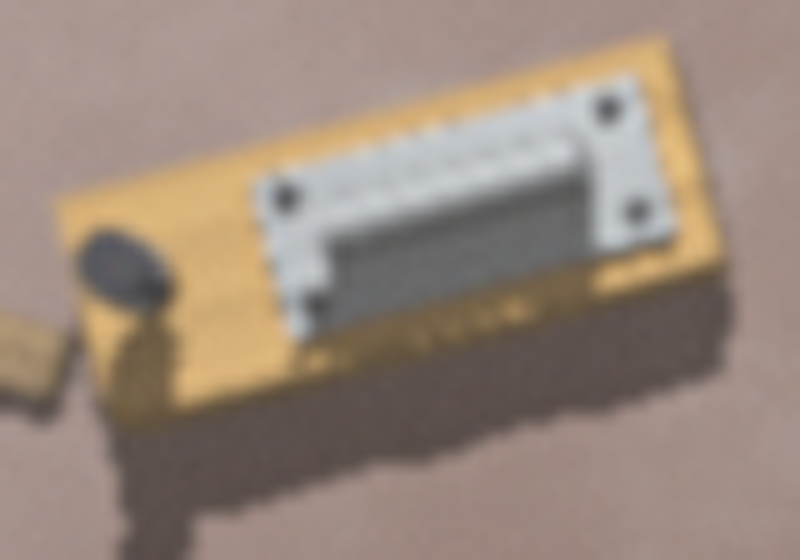

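View pics/nest.png

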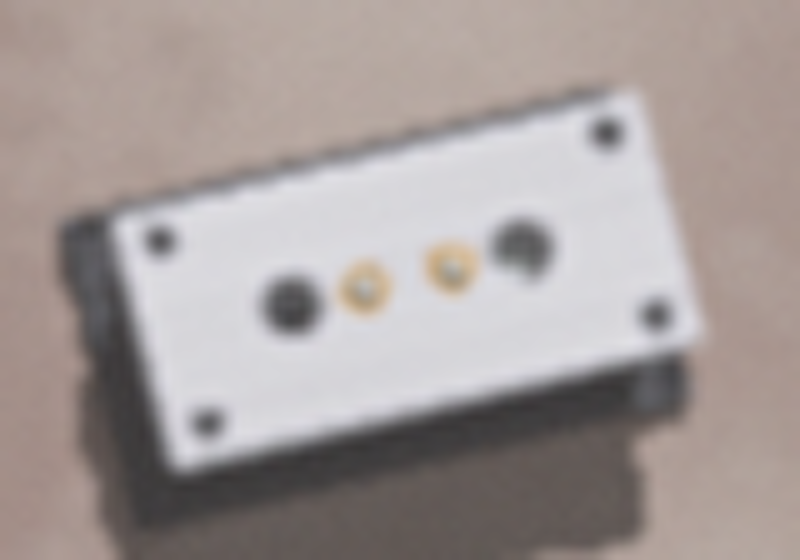

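The block crop shows the top-face corners, the plate with its four screws, the rib and the drift head (head at about crop 125,270). The nest crop shows the deck corners, the holes at crop (293,303) and (522,247), and the pins between them. I'll fit poses from these.

```bash
cat > h.py <<'E'
import numpy as np,cv2
from rig import *
from scipy.optimize import least_squares
np.set_printoptions(precision=4,suppress=True)
def proj(n,P):
    c=camera_info(n);T=np.array(c["world_to_cam"]);p=np.atleast_2d(P)@T[:3,:3].T+T[:3,3]
    return np.c_[c["fx"]*p[:,0]/p[:,2]+c["cx"],c["fy"]*p[:,1]/p[:,2]+c["cy"]]
def body(v,L):
    c,s=np.cos(v[2]),np.sin(v[2]);L=np.array(L,float)
    return np.c_[v[0]+c*L[:,0]-s*L[:,1],v[1]+s*L[:,0]+c*L[:,1],L[:,2]]
def fit(obs,v0):
    # obs: list of (cam, localpts, px)
    f=lambda v:np.concatenate([(proj(n,body(v,L))-np.array(p)).ravel() for n,L,p in obs])
    r=least_squares(f,v0,loss="soft_l1");return r.x,f(r.x).reshape(-1,2)
crop=lambda p,x,y,k=10:(np.array(p)+.5)/k-.5+[x,y]
E
python3 - <<'E'
from h import *
# local: corners order TL(+x,+y),TR(+x,-y),BR,BL
cn=lambda a,b,z:[[a,b,z],[a,-b,z],[-a,-b,z],[-a,b,z]]
N=("top",cn(.038,.080,.082)+[[0,.035,.082],[0,-.035,.082]],crop([(108,215),(642,88),(700,338),(178,473),(293,303),(522,247)],364,230))
v,r=fit([N],[.5,-.13,.2]);print("nest",v,np.degrees(v[2]));print(r)
B=("top",cn(.035,.095,.05),crop([(58,205),(663,40),(722,262),(128,428)],208,240))
b,r=fit([B],[.5,.13,.2]);print("block",b,np.degrees(b[2]));print(r)
D=body(b,[[0,.072,.05],[0,.072,.126],[0,-.025,.05]]);print("drift hole, anvil",D)
# drift head top
print("head top px crop", (proj("top",D[:1]+[[0,0,.076]])-[208,240])*10)
A=("top",cn(.025,.06,.06),crop([(252,183),(632,72),(678,240),(297,342)],208,240))
a,r=fit([A],[.5,.13,.2]);print("anvil",a,np.degrees(a[2]));print(r)
print(proj("scene",body(v,N[1])))
a=get_image("scene");q=cv2.resize(a[262:332,295:395],(800,560),interpolation=cv2.INTER_CUBIC)
cv2.imwrite("pics/nest_s.png",q)
E
```

```text
nest [ 0.5316 -0.2311  0.2473] 14.168769327645135
[[ 0.3296  0.188 ]
 [-0.6035  0.1065]
 [ 0.4553 -0.0891]
 [-0.1482 -0.6759]
 [-0.0967  0.1966]
 [ 0.0309  0.176 ]]
block [0.5155 0.2375 0.2796] 16.01862645956847
[[ 0.0237  0.1514]
 [ 0.3787 -0.1691]
 [ 0.4695 -0.1891]
 [-1.333   0.1919]]
drift hole, anvil [[0.4956 0.3067 0.05  ]
 [0.4956 0.3067 0.126 ]
 [0.5224 0.2135 0.05  ]]
head top px crop [[110.3041 264.4493]]
anvil [0.5218 0.2145 0.2841] 16.2753531321782
[[-0.1746  0.0611]
 [ 0.441   0.2992]
 [ 0.201  -0.5827]
 [-0.4723  0.1538]]
[[329.8381 277.3337]
 [376.9872 303.2292]
 [355.0724 316.9841]
 [308.0239 289.367 ]
 [331.6826 290.4073]
 [352.2732 302.0927]]
```

View pics/nest_s.png

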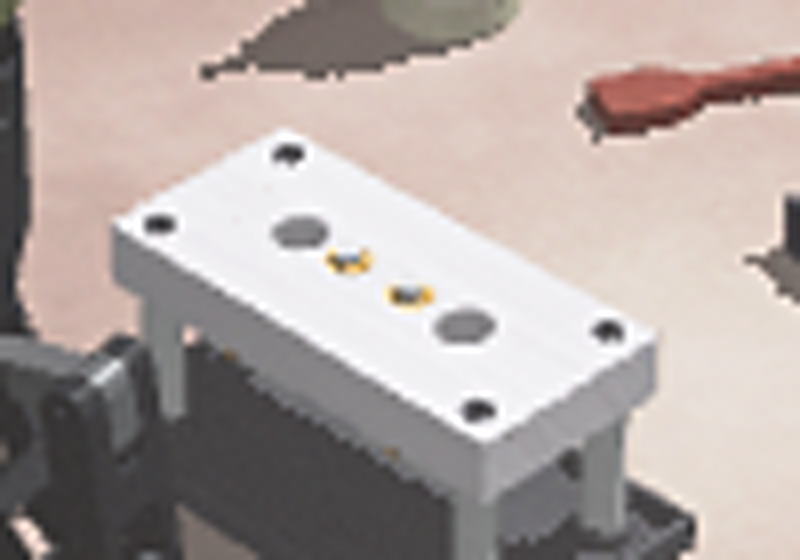

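The scene crop shows the deck corners at crop (283,128), (657,335), (487,443) and (112,222). The holes are at (300,232) and (465,326). Next I'll combine both views and plan the approach to the drift.

```bash
cat >> h.py <<'E'
def Rz(yaw):
    c,s=np.cos(np.radians(yaw)),np.sin(np.radians(yaw));return np.array([[c,s,0],[s,-c,0],[0,0,-1.]])
from scipy.spatial.transform import Rotation as Ro
def plan(target,yaw,n,start=None):
    """n equal rows in world; target world TCP, yaw of tool x, tool straight down"""
    s=observe();p,R=(s["position"],s["tool_rot"]) if start is None else (np.array(start[0]),Rz(start[1]))
    w=Ro.from_matrix(R.T@Rz(yaw)).as_rotvec();d=(np.array(target)-p)/n
    for i in range(n):
        Ri=R@Ro.from_rotvec(w*i/n).as_matrix();print(np.round(Ri.T@d/.04,2).tolist(),np.round(np.degrees(w)/n/6,2).tolist())
def st():
    s=observe();R=s["tool_rot"];print("t",round(s["time_s"],2),"p",s["position"],"yaw",np.degrees(np.arctan2(R[1,0],R[0,0])),"z",R[:,2],"F",s["ft_force"],"T",s["wrist_torque"],"w",s["grip_width"],s["gripper_force"],"q",s["q"])
E
python3 - <<'E'
from h import *
cn=lambda a,b,z:[[a,b,z],[a,-b,z],[-a,-b,z],[-a,b,z]]
L=cn(.038,.080,.082)+[[0,.035,.082],[0,-.035,.082]]
N=("top",L,crop([(108,215),(642,88),(700,338),(178,473),(293,303),(522,247)],364,230))
S=("scene",L,crop([(283,128),(657,335),(487,443),(112,222),(300,232),(465,326)],295,262,8))
for o in([S],[N,S]):
  v,r=fit(o,[.5,-.13,.2]);print("nest",v,np.degrees(v[2]));print(r[-6:])
print(body(v,L)[4:])
plan([.496,.307,.21],106,28)
E
```

```text
nest [ 0.5319 -0.2318  0.2462] 14.104807463626816
[[ 0.1806 -0.1413]
 [ 0.5626 -0.0763]
 [-0.1284  0.172 ]
 [-0.2791  0.1341]
 [-0.1163 -0.0599]
 [-0.1595 -0.1048]]
nest [ 0.5318 -0.2315  0.2465] 14.124833462390754
[[ 0.0749 -0.1992]
 [ 0.4569 -0.1526]
 [-0.2247  0.0955]
 [-0.3771  0.0768]
 [-0.2176 -0.1224]
 [-0.2604 -0.1755]]
[[ 0.5233 -0.1975  0.082 ]
 [ 0.5404 -0.2654  0.082 ]]
[0.52, -0.54, 0.02] [-0.0, -0.0, -0.48]
[0.54, -0.52, 0.02] [-0.0, -0.0, -0.48]
[0.57, -0.49, 0.02] [-0.0, -0.0, -0.48]
[0.59, -0.46, 0.02] [-0.0, -0.0, -0.48]
[0.62, -0.43, 0.02] [-0.0, -0.0, -0.48]
[0.64, -0.4, 0.02] [-0.0, -0.0, -0.48]
[0.65, -0.37, 0.02] [-0.0, -0.0, -0.48]
[0.67, -0.33, 0.02] [-0.0, -0.0, -0.48]
[0.69, -0.3, 0.02] [-0.0, -0.0, -0.48]
[0.7, -0.26, 0.02] [-0.0, -0.0, -0.48]
[0.71, -0.23, 0.02] [-0.0, -0.0, -0.48]
[0.72, -0.19, 0.02] [-0.0, -0.0, -0.48]
[0.73, -0.16, 0.02] [-0.0, -0.0, -0.48]
[0.74, -0.12, 0.02] [-0.0, -0.0, -0.48]
[0.75, -0.08, 0.02] [-0.0, -0.0, -0.48]
[0.75, -0.05, 0.02] [-0.0, -0.0, -0.48]
[0.75, -0.01, 0.02] [-0.0, -0.0, -0.48]
[0.75, 0.03, 0.02] [-0.0, -0.0, -0.48]
[0.75, 0.07, 0.02] [-0.0, -0.0, -0.48]
[0.74, 0.1, 0.02] [-0.0, -0.0, -0.48]
[0.74, 0.14, 0.02] [-0.0, -0.0, -0.48]
[0.73, 0.18, 0.02] [-0.0, -0.0, -0.48]
[0.72, 0.21, 0.02] [-0.0, -0.0, -0.48]
[0.71, 0.25, 0.02] [-0.0, -0.0, -0.48]
[0.69, 0.28, 0.02] [-0.0, -0.0, -0.48]
[0.68, 0.32, 0.02] [-0.0, -0.0, -0.48]
[0.66, 0.35, 0.02] [-0.0, -0.0, -0.48]
[0.64, 0.38, 0.02] [-0.0, -0.0, -0.48]
```

Request:
drive_tool(offset=[[0.52, -0.54, 0.02], [0.54, -0.52, 0.02], [0.57, -0.49, 0.02], [0.59, -0.46, 0.02], [0.62, -0.43, 0.02], [0.64, -0.4, 0.02], [0.65, -0.37, 0.02], [0.67, -0.33, 0.02], [0.69, -0.3, 0.02], [0.7, -0.26, 0.02]], turn=[[0, 0, -0.48], [0, 0, -0.48], [0, 0, -0.48], [0, 0, -0.48], [0, 0, -0.48], [0, 0, -0.48], [0, 0, -0.48], [0, 0, -0.48], [0, 0, -0.48], [0, 0, -0.48]], hand=[0.7, 0.7, 0.7, 0.7, 0.7, 0.7, 0.7, 0.7, 0.7, 0.7])

```text
time_s: 1.4
position: [0.332, -0.2065, 0.2232]
tool_rot: [[0.574, 0.819, -0.0], [0.819, -0.574, 0.0], [0.0, -0.0, -1.0]]
ft_force: [0.9, 0.0, 0.6]
grip_width: 0.0598
gripper_force: 0.0
```

Request:
drive_tool(offset=[[0.71, -0.23, 0.02], [0.72, -0.19, 0.02], [0.73, -0.16, 0.02], [0.74, -0.12, 0.02], [0.75, -0.08, 0.02], [0.75, -0.05, 0.02], [0.75, -0.01, 0.02], [0.75, 0.03, 0.02], [0.75, 0.07, 0.02], [0.74, 0.1, 0.02]], turn=[[0, 0, -0.48], [0, 0, -0.48], [0, 0, -0.48], [0, 0, -0.48], [0, 0, -0.48], [0, 0, -0.48], [0, 0, -0.48], [0, 0, -0.48], [0, 0, -0.48], [0, 0, -0.48]], hand=[0.7, 0.7, 0.7, 0.7, 0.7, 0.7, 0.7, 0.7, 0.7, 0.7])

```text
time_s: 2.65
position: [0.4204, 0.08, 0.2152]
tool_rot: [[0.108, 0.994, -0.0], [0.994, -0.108, -0.0], [-0.0, -0.0, -1.0]]
ft_force: [0.1, -0.6, -0.2]
grip_width: 0.0595
gripper_force: 0.0
```

Request:
drive_tool(offset=[[0.74, 0.14, 0.02], [0.73, 0.18, 0.02], [0.72, 0.21, 0.02], [0.71, 0.25, 0.02], [0.69, 0.28, 0.02], [0.68, 0.32, 0.02], [0.66, 0.35, 0.02], [0.64, 0.38, 0.02], [0, 0, 0], [0, 0, 0]], turn=[[0, 0, -0.48], [0, 0, -0.48], [0, 0, -0.48], [0, 0, -0.48], [0, 0, -0.48], [0, 0, -0.48], [0, 0, -0.48], [0, 0, -0.48], [0, 0, 0], [0, 0, 0]], hand=[0.7, 0.7, 0.7, 0.7, 0.7, 0.7, 0.7, 0.7, 0.7, 0.7])

```text
time_s: 3.9
position: [0.4901, 0.3078, 0.2087]
tool_rot: [[-0.288, 0.958, -0.001], [0.958, 0.288, -0.001], [-0.0, -0.001, -1.0]]
ft_force: [-0.0, 0.3, 0.2]
grip_width: 0.0603
gripper_force: 0.0
```

```bash
python3 - <<'E'
from h import *
st()
a=get_image("scene");p=proj("scene",[[.496,.307,.05],[.496,.307,.126]]);print(p)
u,v=p[1].astype(int)
cv2.imwrite("pics/dr.png",cv2.resize(a[v-40:v+30,u-50:u+50],(800,560),interpolation=cv2.INTER_CUBIC));print(u,v)
plan([.496,.307,.21],106,1)
E
```

```text
t 3.9 p [0.4901 0.3078 0.2087] yaw 106.7206125577749 z [-0.0007 -0.0005 -1.    ] F [-0.0194  0.2996  0.2034] T [ 0.0314 -0.0177  0.0229] w 0.060277300278436835 0.0 q [20.4243 25.6643 71.8596 -0.0137 82.5252  3.7055]
[[242.0723 222.7665]
 [239.9305 200.8244]]
239 200
[-0.06, 0.14, -0.03] [-0.0, 0.0, 0.12]
```

View pics/dr.png

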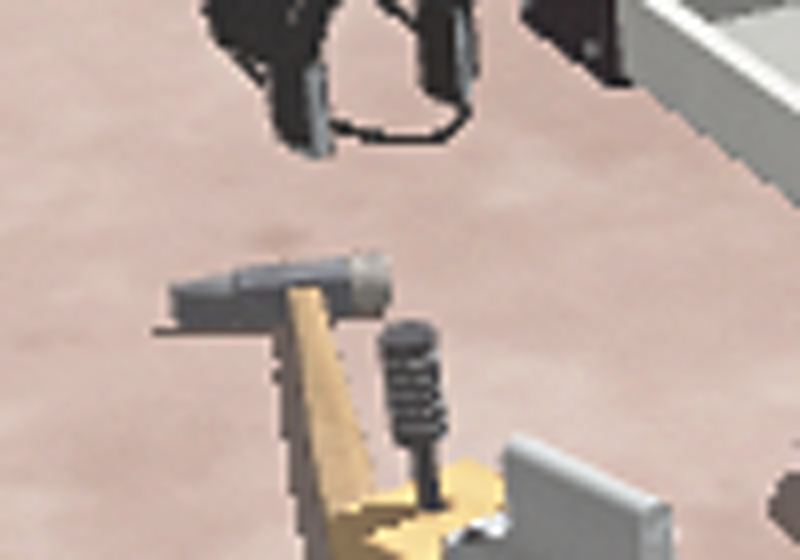

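The drift stands where predicted: head top at crop (408,335), mouth at (432,505), within 1 mm of the model. I'll descend and grip.

Request:
drive_tool(offset=[[-0.06, 0.14, 0], [0, 0, 0.6], [0, 0, 0.8], [0, 0, 0.8], [0, 0, 0.6], [0, 0, 0.36], [0, 0, 0], [0, 0, 0], [0, 0, 0], [0, 0, 0]], turn=[[0, 0, 0.12], [0, 0, 0], [0, 0, 0], [0, 0, 0], [0, 0, 0], [0, 0, 0], [0, 0, 0], [0, 0, 0], [0, 0, 0], [0, 0, 0]], hand=[0.7, 0.7, 0.7, 0.7, 0.7, 0.7, 0.7, 0.1, 0.1, 0.1], newtons=60)

```text
time_s: 5.2
position: [0.497, 0.3078, 0.0835]
tool_rot: [[-0.276, 0.961, 0.002], [0.961, 0.276, 0.001], [0.0, 0.002, -1.0]]
ft_force: [0.5, -1.1, 3.1]
grip_width: 0.0201
gripper_force: 58.3
```

```bash
python3 - <<'E'
from h import *
st()
E
```

```text
t 5.2 p [0.497  0.3078 0.0835] yaw 106.03465030064419 z [ 0.0021  0.0007 -1.    ] F [ 0.451  -1.0541  3.0922] T [ 0.035  -0.0332  0.0577] w 0.02010769915430992 58.333606123924255 q [20.1795 33.2709 81.0079 -0.0022 65.5957  4.1457]
```

Request:
drive_tool(offset=[[0, 0, -0.2], [0, 0, -0.4], [0, 0, -0.5], [0, 0, -0.6], [0, 0, -0.6], [0, 0, -0.5], [0, 0, -0.25], [0, 0, -0.1], [0, 0, 0], [0, 0, 0]], turn=[[0, 0, 0], [0, 0, 0], [0, 0, 0], [0, 0, 0], [0, 0, 0], [0, 0, 0], [0, 0, 0], [0, 0, 0], [0, 0, 0], [0, 0, 0]], hand=[0.1, 0.1, 0.1, 0.1, 0.1, 0.1, 0.1, 0.1, 0.1, 0.1])

```text
time_s: 6.45
position: [0.4961, 0.3075, 0.2078]
tool_rot: [[-0.276, 0.961, -0.001], [0.961, 0.276, -0.0], [-0.0, -0.002, -1.0]]
ft_force: [1.0, 0.4, -1.5]
grip_width: 0.0203
gripper_force: 59.0
```

```bash
python3 - <<'E'
from h import *
st()
plan([.5233,-.1975,.21],104.1,16)
E
```

```text
t 6.45 p [0.4961 0.3075 0.2078] yaw 106.03465662860788 z [-0.0014 -0.0005 -1.    ] F [ 0.9758  0.3909 -1.5395] T [0.0058 0.0159 0.0447] w 0.02028128023476634 58.964189887046814 q [20.1784 26.213  71.0727  0.0018 82.8017  4.1436]
[-0.77, -0.18, -0.0] [-0.0, 0.0, 0.02]
[-0.77, -0.18, -0.0] [-0.0, 0.0, 0.02]
[-0.77, -0.17, -0.0] [-0.0, 0.0, 0.02]
[-0.77, -0.17, -0.0] [-0.0, 0.0, 0.02]
[-0.77, -0.17, -0.0] [-0.0, 0.0, 0.02]
[-0.77, -0.17, -0.0] [-0.0, 0.0, 0.02]
[-0.77, -0.17, -0.0] [-0.0, 0.0, 0.02]
[-0.77, -0.17, -0.0] [-0.0, 0.0, 0.02]
[-0.77, -0.16, -0.0] [-0.0, 0.0, 0.02]
[-0.77, -0.16, -0.0] [-0.0, 0.0, 0.02]
[-0.77, -0.16, -0.0] [-0.0, 0.0, 0.02]
[-0.77, -0.16, -0.0] [-0.0, 0.0, 0.02]
[-0.77, -0.16, -0.0] [-0.0, 0.0, 0.02]
[-0.77, -0.16, -0.0] [-0.0, 0.0, 0.02]
[-0.78, -0.15, -0.0] [-0.0, 0.0, 0.02]
[-0.78, -0.15, -0.0] [-0.0, 0.0, 0.02]
```

Request:
drive_tool(offset=[[-0.4, -0.09, 0], [-0.7, -0.16, 0], [-0.78, -0.17, 0], [-0.78, -0.17, 0], [-0.78, -0.17, 0], [-0.78, -0.17, 0], [-0.78, -0.17, 0], [-0.78, -0.17, 0], [-0.78, -0.17, 0], [-0.78, -0.17, 0]], turn=[[0, 0, 0.02], [0, 0, 0.02], [0, 0, 0.02], [0, 0, 0.02], [0, 0, 0.02], [0, 0, 0.02], [0, 0, 0.02], [0, 0, 0.02], [0, 0, 0.02], [0, 0, 0.02]], hand=[0.1, 0.1, 0.1, 0.1, 0.1, 0.1, 0.1, 0.1, 0.1, 0.1])

```text
time_s: 7.7
position: [0.5121, 0.0056, 0.2084]
tool_rot: [[-0.255, 0.967, -0.0], [0.967, 0.255, -0.0], [0.0, -0.0, -1.0]]
ft_force: [0.5, -0.1, -1.5]
grip_width: 0.0198
gripper_force: 59.0
```

Request:
drive_tool(offset=[[-0.78, -0.17, 0], [-0.78, -0.16, 0], [-0.78, -0.16, 0], [-0.78, -0.16, 0], [-0.7, -0.14, 0], [-0.55, -0.11, 0], [-0.4, -0.08, 0], [-0.2, -0.04, 0], [0, 0, 0], [0, 0, 0]], turn=[[0, 0, 0.02], [0, 0, 0.02], [0, 0, 0.02], [0, 0, 0.02], [0, 0, 0.02], [0, 0, 0.02], [0, 0, 0], [0, 0, 0], [0, 0, 0], [0, 0, 0]], hand=[0.1, 0.1, 0.1, 0.1, 0.1, 0.1, 0.1, 0.1, 0.1, 0.1])

```text
time_s: 8.95
position: [0.5229, -0.1945, 0.2086]
tool_rot: [[-0.245, 0.97, -0.0], [0.97, 0.245, 0.0], [0.0, -0.0, -1.0]]
ft_force: [0.4, 0.5, -0.6]
grip_width: 0.02
gripper_force: 59.0
```

```bash
python3 - <<'E'
from h import *
st()
p=observe()["position"]
P=np.array([p-[0,0,.0775],p-[0,0,.0025]]);print(proj("scene",P),proj("top",P))
a=get_image("scene");u,v=proj("scene",P)[0].astype(int);x0,y0=u-50,v-40;print(x0,y0)
cv2.imwrite("pics/tip.png",cv2.resize(a[y0:y0+70,x0:x0+100],(800,560),interpolation=cv2.INTER_CUBIC))
plan([.5233,-.1975,.21],104.1,1)
E
```

```text
t 8.95 p [ 0.5229 -0.1945  0.2086] yaw 104.15944774182168 z [-0.0001  0.0003 -1.    ] F [ 0.3762  0.4697 -0.5712] T [-0.0138  0.0322  0.022 ] w 0.019952066742274708 58.959651589393616 q [-32.5689  23.5858  75.3563   0.0103  81.0702 -46.7299]
[[330.867  273.2385]
 [330.5132 246.6407]] [[393.8269 257.969 ]
 [397.0892 254.4828]]
280 233
[-0.07, -0.01, -0.04] [0.0, -0.0, 0.01]
```

View pics/tip.png

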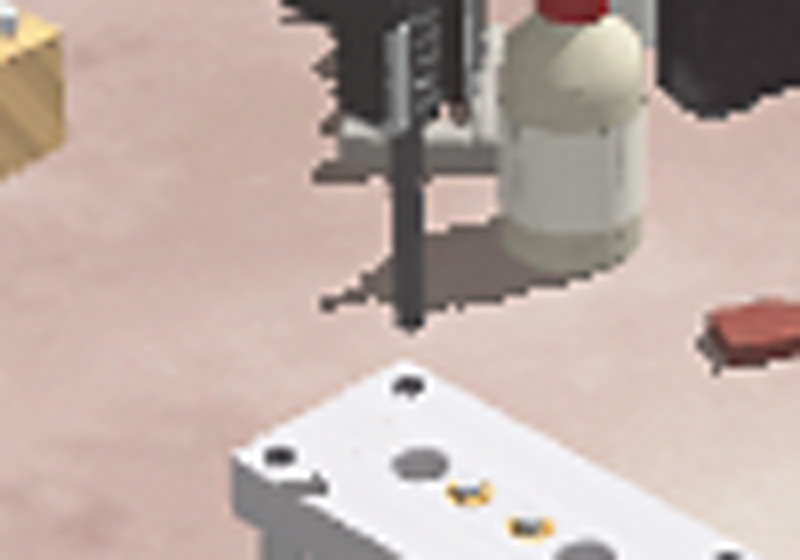

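The tip sits at crop (410,322), which is px (330.8,272.8) against (330.9,273.2) predicted, so the drift is straight in the grip. I'll lower it into the left-hand hole gently.

Request:
drive_tool(offset=[[-0.07, 0, 0.2], [0, 0, 0.3], [0, 0, 0.3], [0, 0, 0.2], [0, 0, 0.1], [0, 0, 0.1], [0, 0, 0.1], [0, 0, 0.1], [0, 0, 0.1], [0, 0, 0]], turn=[[0, 0, 0], [0, 0, 0], [0, 0, 0], [0, 0, 0], [0, 0, 0], [0, 0, 0], [0, 0, 0], [0, 0, 0], [0, 0, 0], [0, 0, 0]], hand=[0.1, 0.1, 0.1, 0.1, 0.1, 0.1, 0.1, 0.1, 0.1, 0.1])

```text
time_s: 10.25
position: [0.5235, -0.1979, 0.1482]
tool_rot: [[-0.244, 0.97, -0.001], [0.97, 0.244, 0.0], [0.0, -0.0, -1.0]]
ft_force: [0.1, -0.1, -2.1]
grip_width: 0.0197
gripper_force: 58.9
```

Request:
drive_tool(offset=[[0, 0, 0.07], [0, 0, 0.05], [0, 0, 0.05], [0, 0, 0.05], [0, 0, 0.03], [0, 0, 0.03], [0, 0, 0.03], [0, 0, 0], [0, 0, 0], [0, 0, 0]], turn=[[0, 0, 0], [0, 0, 0], [0, 0, 0], [0, 0, 0], [0, 0, 0], [0, 0, 0], [0, 0, 0], [0, 0, 0], [0, 0, 0], [0, 0, 0]], hand=[0.1, 0.1, 0.1, 0.1, 0.1, 0.1, 0.1, 0.1, 0.1, 0.1])

```text
time_s: 11.5
position: [0.5236, -0.1979, 0.1362]
tool_rot: [[-0.244, 0.97, 0.0], [0.97, 0.244, -0.0], [-0.0, 0.0, -1.0]]
ft_force: [-0.0, -0.2, -2.1]
grip_width: 0.0198
gripper_force: 58.9
```

Request:
drive_tool(offset=[[0, 0, 0.05], [0, 0, 0.05], [0, 0, 0.07], [0, 0, 0.07], [0, 0, 0.08], [0, 0, 0.08], [0, 0, 0.08], [0, 0, 0.08], [0, 0, 0.08], [0, 0, 0]], turn=[[0, 0, 0], [0, 0, 0], [0, 0, 0], [0, 0, 0], [0, 0, 0], [0, 0, 0], [0, 0, 0], [0, 0, 0], [0, 0, 0], [0, 0, 0]], hand=[0.1, 0.1, 0.1, 0.1, 0.1, 0.1, 0.1, 0.1, 0.1, 0.1])

```text
time_s: 12.75
position: [0.5235, -0.1979, 0.1103]
tool_rot: [[-0.244, 0.97, -0.0], [0.97, 0.244, 0.0], [0.0, -0.0, -1.0]]
ft_force: [0.6, 0.6, -1.6]
grip_width: 0.0201
gripper_force: 58.9
```

The left-hand hole is clear all the way through: tip 49 mm down with no added force. On to the right-hand hole.

Request:
drive_tool(offset=[[0, 0, -0.3], [0, 0, -0.5], [0, 0, -0.5], [0, 0, -0.35], [-0.2, 0, 0], [-0.5, 0, 0], [-0.55, 0, 0], [-0.35, 0, 0], [-0.14, 0, 0], [0, 0, 0]], turn=[[0, 0, 0], [0, 0, 0], [0, 0, 0], [0, 0, 0], [0, 0, 0], [0, 0, 0], [0, 0, 0], [0, 0, 0], [0, 0, 0], [0, 0, 0]], hand=[0.1, 0.1, 0.1, 0.1, 0.1, 0.1, 0.1, 0.1, 0.1, 0.1])

```text
time_s: 14.0
position: [0.5405, -0.2656, 0.1762]
tool_rot: [[-0.244, 0.97, -0.001], [0.97, 0.244, 0.0], [0.001, -0.0, -1.0]]
ft_force: [-0.3, 0.3, -0.8]
grip_width: 0.0198
gripper_force: 59.0
```

```bash
python3 - <<'E'
from h import *
st();plan([.5404,-.2654,.15],104.1,1)
E
```

```text
t 14.0 p [ 0.5405 -0.2656  0.1762] yaw 104.09709496905134 z [-0.0005  0.0005 -1.    ] F [-0.2548  0.3377 -0.781 ] T [-0.0384 -0.0102 -0.0038] w 0.019845786852391106 58.98220896720886 q [-37.4227  29.4522  70.8593   0.0042  79.7296 -51.5206]
[0.0, -0.0, 0.65] [-0.0, -0.01, -0.0]
```

Request:
drive_tool(offset=[[0, 0, 0.1], [0, 0, 0.1], [0, 0, 0.1], [0, 0, 0.1], [0, 0, 0.1], [0, 0, 0.1], [0, 0, 0.1], [0, 0, 0.1], [0, 0, 0.06], [0, 0, 0]], turn=[[0, 0, 0], [0, 0, 0], [0, 0, 0], [0, 0, 0], [0, 0, 0], [0, 0, 0], [0, 0, 0], [0, 0, 0], [0, 0, 0], [0, 0, 0]], hand=[0.1, 0.1, 0.1, 0.1, 0.1, 0.1, 0.1, 0.1, 0.1, 0.1])

```text
time_s: 15.25
position: [0.5405, -0.2654, 0.142]
tool_rot: [[-0.244, 0.97, -0.0], [0.97, 0.244, 0.0], [0.0, -0.0, -1.0]]
ft_force: [0.1, 0.3, -1.0]
grip_width: 0.0195
gripper_force: 59.0
```

Request:
drive_tool(offset=[[0, 0, 0.02], [0, 0, 0.02], [0, 0, 0.02], [0, 0, 0.02], [0, 0, 0.02], [0, 0, 0.02], [0, 0, 0], [0, 0, 0], [0, 0, 0], [0, 0, 0]], turn=[[0, 0, 0], [0, 0, 0], [0, 0, 0], [0, 0, 0], [0, 0, 0], [0, 0, 0], [0, 0, 0], [0, 0, 0], [0, 0, 0], [0, 0, 0]], hand=[0.1, 0.1, 0.1, 0.1, 0.1, 0.1, 0.1, 0.1, 0.1, 0.1])

```text
time_s: 16.5
position: [0.5406, -0.2654, 0.1373]
tool_rot: [[-0.244, 0.97, -0.0], [0.97, 0.244, 0.0], [0.0, 0.0, -1.0]]
ft_force: [0.2, -0.1, 1.8]
grip_width: 0.0201
gripper_force: 59.3
```

Contact with the broken end: about 3 N at 22 mm depth. I'll push on gradually.

Request:
drive_tool(offset=[[0, 0, 0.02], [0, 0, 0.02], [0, 0, 0.02], [0, 0, 0.02], [0, 0, 0.02], [0, 0, 0], [0, 0, 0], [0, 0, 0], [0, 0, 0], [0, 0, 0]], turn=[[0, 0, 0], [0, 0, 0], [0, 0, 0], [0, 0, 0], [0, 0, 0], [0, 0, 0], [0, 0, 0], [0, 0, 0], [0, 0, 0], [0, 0, 0]], hand=[0.1, 0.1, 0.1, 0.1, 0.1, 0.1, 0.1, 0.1, 0.1, 0.1])

```text
time_s: 17.75
position: [0.5404, -0.2653, 0.133]
tool_rot: [[-0.244, 0.97, -0.001], [0.97, 0.244, 0.0], [0.001, -0.001, -1.0]]
ft_force: [-0.5, 0.2, -1.9]
grip_width: 0.0194
gripper_force: 59.2
```

Request:
drive_tool(offset=[[0, 0, 0.04], [0, 0, 0.05], [0, 0, 0.06], [0, 0, 0.06], [0, 0, 0.06], [0, 0, 0.06], [0, 0, 0.07], [0, 0, 0.07], [0, 0, 0.07], [0, 0, 0.04]], turn=[[0, 0, 0], [0, 0, 0], [0, 0, 0], [0, 0, 0], [0, 0, 0], [0, 0, 0], [0, 0, 0], [0, 0, 0], [0, 0, 0], [0, 0, 0]], hand=[0.1, 0.1, 0.1, 0.1, 0.1, 0.1, 0.1, 0.1, 0.1, 0.1])

```text
time_s: 19.0
position: [0.5405, -0.2654, 0.1099]
tool_rot: [[-0.244, 0.97, -0.0], [0.97, 0.244, 0.0], [0.0, -0.0, -1.0]]
ft_force: [0.3, 0.0, -1.0]
grip_width: 0.0199
gripper_force: 59.2
```

```bash
python3 - <<'E'
from h import *
st()
cv2.imwrite("pics/thru.png",cv2.resize(get_image("scene")[262:362,290:410],(720,600),interpolation=cv2.INTER_CUBIC))
E
```

```text
t 19.0 p [ 0.5405 -0.2654  0.1099] yaw 104.11625196167506 z [-0.0002  0.0001 -1.    ] F [ 0.2825  0.0237 -0.9753] T [-0.0523  0.0042 -0.0182] w 0.019890542443460266 59.2285019159317 q [-37.4039  33.0927  76.1164  -0.0013  70.804  -51.5198]
```

View pics/thru.png

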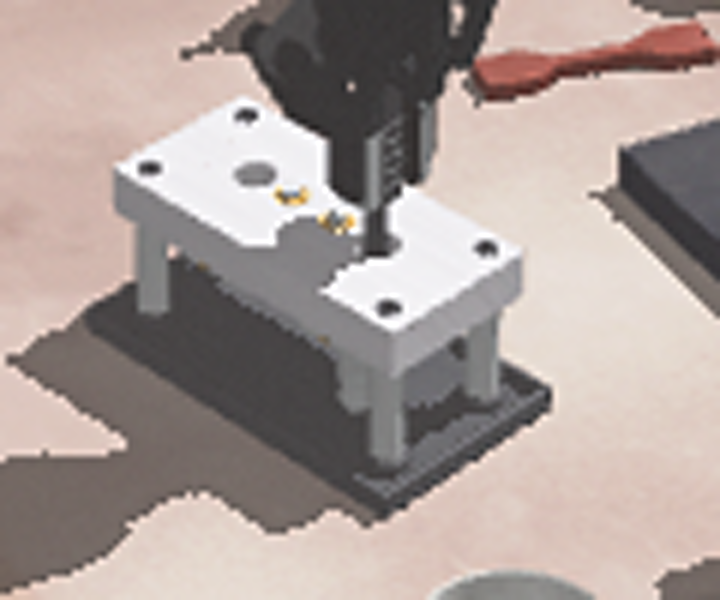

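The picture shows the drift right through the right-hand hole (crop 378,245), with the pins still proud. The tray below is in shadow. The tip is 49 mm down and the force is back to idle, so the piece has left the 40 mm bush. Now to return the drift.

Request:
drive_tool(offset=[[0, 0, -0.3], [0, 0, -0.5], [0, 0, -0.6], [0, 0, -0.6], [0, 0, -0.4], [0.3, 0, -0.1], [0.7, 0.1, 0], [0.9, 0.15, 0], [0.95, 0.17, 0], [0.95, 0.17, 0]], turn=[[0, 0, 0], [0, 0, 0], [0, 0, 0], [0, 0, 0], [0, 0, 0], [0, 0, 0], [0, 0, 0], [0, 0, 0], [0, 0, 0], [0, 0, 0]], hand=[0.1, 0.1, 0.1, 0.1, 0.1, 0.1, 0.1, 0.1, 0.1, 0.1])

```text
time_s: 20.3
position: [0.5256, -0.1103, 0.21]
tool_rot: [[-0.244, 0.97, -0.001], [0.97, 0.244, 0.0], [0.001, -0.0, -1.0]]
ft_force: [0.4, -0.3, -1.3]
grip_width: 0.0201
gripper_force: 59.2
```

```bash
python3 - <<'E'
from h import *
st();plan([.4961,.3070,.21],106,12)
E
```

```text
t 20.3 p [ 0.5256 -0.1103  0.21  ] yaw 104.12177826014309 z [-0.0005  0.0005 -1.    ] F [ 0.4055 -0.2809 -1.3116] T [-0.0042 -0.0174 -0.0109] w 0.020076921345840472 59.17461812496185 q [-24.4957  21.4755  78.5366   0.0122  80.0268 -38.6196]
[0.86, 0.15, 0.0] [-0.0, -0.0, -0.03]
[0.86, 0.15, 0.0] [-0.0, -0.0, -0.03]
[0.86, 0.16, 0.0] [-0.0, -0.0, -0.03]
[0.86, 0.16, 0.0] [-0.0, -0.0, -0.03]
[0.86, 0.16, 0.0] [-0.0, -0.0, -0.03]
[0.86, 0.16, 0.0] [-0.0, -0.0, -0.03]
[0.86, 0.17, 0.0] [-0.0, -0.0, -0.03]
[0.86, 0.17, 0.0] [-0.0, -0.0, -0.03]
[0.85, 0.17, 0.0] [-0.0, -0.0, -0.03]
[0.85, 0.17, 0.0] [-0.0, -0.0, -0.03]
[0.85, 0.18, 0.0] [-0.0, -0.0, -0.03]
[0.85, 0.18, 0.0] [-0.0, -0.0, -0.03]
```

Request:
drive_tool(offset=[[0.86, 0.15, 0], [0.86, 0.16, 0], [0.86, 0.16, 0], [0.86, 0.16, 0], [0.86, 0.16, 0], [0.86, 0.16, 0], [0.86, 0.17, 0], [0.86, 0.17, 0], [0.86, 0.17, 0], [0.85, 0.17, 0]], turn=[[0, 0, -0.03], [0, 0, -0.03], [0, 0, -0.03], [0, 0, -0.03], [0, 0, -0.03], [0, 0, -0.03], [0, 0, -0.03], [0, 0, -0.03], [0, 0, -0.03], [0, 0, -0.03]], hand=[0.1, 0.1, 0.1, 0.1, 0.1, 0.1, 0.1, 0.1, 0.1, 0.1])

```text
time_s: 21.55
position: [0.4998, 0.238, 0.21]
tool_rot: [[-0.275, 0.962, -0.001], [0.962, 0.275, -0.0], [0.0, -0.001, -1.0]]
ft_force: [0.1, -0.2, -1.7]
grip_width: 0.0201
gripper_force: 59.2
```

Request:
drive_tool(offset=[[0.6, 0.12, 0], [0.4, 0.08, 0.2], [0.2, 0.04, 0.3], [0.1, 0.02, 0.3], [0, 0, 0.15], [0, 0, 0], [0, 0, 0], [0, 0, 0], [0, 0, 0], [0, 0, 0]], turn=[[0, 0, -0.03], [0, 0, -0.03], [0, 0, 0], [0, 0, 0], [0, 0, 0], [0, 0, 0], [0, 0, 0], [0, 0, 0], [0, 0, 0], [0, 0, 0]], hand=[0.1, 0.1, 0.1, 0.1, 0.1, 0.1, 0.1, 0.1, 0.1, 0.1])

```text
time_s: 22.8
position: [0.4965, 0.2894, 0.1723]
tool_rot: [[-0.28, 0.96, 0.0], [0.96, 0.28, 0.0], [0.0, 0.0, -1.0]]
ft_force: [-0.3, -0.2, -1.8]
grip_width: 0.0199
gripper_force: 59.2
```

```bash
python3 - <<'E'
from h import *
st();p=observe()["position"]
a=get_image("scene");P=np.array([p-[0,0,.0775],[.4961,.3070,.05]]);print(proj("scene",P))
x0,y0=190,170;print(x0,y0)
cv2.imwrite("pics/back.png",cv2.resize(a[y0:y0+70,x0:x0+100],(800,560),interpolation=cv2.INTER_CUBIC))
plan([.4961,.3070,p[2]],106,1)
E
```

```text
t 22.8 p [0.4965 0.2894 0.1723] yaw 106.27266536143796 z [ 0.0003  0.0001 -1.    ] F [-0.3153 -0.1925 -1.7546] T [-0.0174 -0.0064 -0.0014] w 0.019899781494380684 59.17423725128174 q [18.438  26.9817 75.9654  0.0001 77.0375  2.1654]
[[243.2407 212.1248]
 [242.1019 222.7585]]
190 170
[0.43, 0.11, -0.0] [0.0, -0.0, 0.05]
```

View pics/back.png

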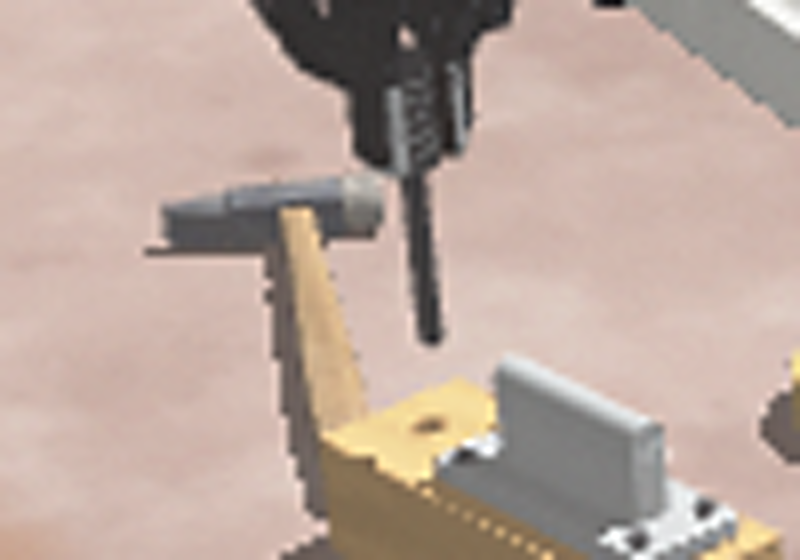

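The tip is at crop (430,340), as predicted, and the drift hole at about (430,425) below it. The dark patch sits slightly right because the far wall is shaded. The pose at which the drift came out freely agrees with the model, so I'm using (.4966,.3072).

Request:
drive_tool(offset=[[0.2, 0.06, 0], [0.23, 0.07, 0.1], [0, 0, 0.3], [0, 0, 0.3], [0, 0, 0.2], [0, 0, 0.1], [0, 0, 0.1], [0, 0, 0.1], [0, 0, 0.1], [0, 0, 0]], turn=[[0, 0, 0.04], [0, 0, 0], [0, 0, 0], [0, 0, 0], [0, 0, 0], [0, 0, 0], [0, 0, 0], [0, 0, 0], [0, 0, 0], [0, 0, 0]], hand=[0.1, 0.1, 0.1, 0.1, 0.1, 0.1, 0.1, 0.1, 0.1, 0.1])

```text
time_s: 24.1
position: [0.4968, 0.3074, 0.1199]
tool_rot: [[-0.276, 0.961, -0.0], [0.961, 0.276, -0.0], [-0.0, -0.0, -1.0]]
ft_force: [0.3, 1.0, -0.9]
grip_width: 0.0198
gripper_force: 59.0
```

It's in the hole with no resistance. Lowering and releasing.

Request:
drive_tool(offset=[[0, 0, 0.12], [0, 0, 0.12], [0, 0, 0.12], [0, 0, 0.12], [0, 0, 0.12], [0, 0, 0.1], [0, 0, 0.1], [0, 0, 0.07], [0, 0, 0], [0, 0, 0]], turn=[[0, 0, 0], [0, 0, 0], [0, 0, 0], [0, 0, 0], [0, 0, 0], [0, 0, 0], [0, 0, 0], [0, 0, 0], [0, 0, 0], [0, 0, 0]], hand=[0.1, 0.1, 0.1, 0.1, 0.1, 0.1, 0.1, 0.1, 0.1, 0.1])

```text
time_s: 25.35
position: [0.4968, 0.3074, 0.0853]
tool_rot: [[-0.276, 0.961, 0.0], [0.961, 0.276, 0.0], [-0.0, 0.0, -1.0]]
ft_force: [3.6, 0.3, -3.0]
grip_width: 0.0198
gripper_force: 58.8
```

Request:
drive_tool(offset=[[0, 0, 0], [0, 0, 0], [0, 0, 0], [0, 0, -0.3], [0, 0, -0.6], [0, 0, -0.8], [0, 0, -0.6], [0, 0, -0.1], [-0.3, 0, 0], [-0.6, 0, 0]], turn=[[0, 0, 0], [0, 0, 0], [0, 0, 0], [0, 0, 0], [0, 0, 0], [0, 0, 0], [0, 0, 0], [0, 0, 0], [0, 0, 0], [0, 0, 0]], hand=[0.7, 0.7, 0.7, 0.7, 0.7, 0.7, 0.7, 0.7, 0.7, 0.7])

```text
time_s: 26.6
position: [0.5062, 0.2721, 0.1801]
tool_rot: [[-0.277, 0.961, -0.002], [0.961, 0.277, -0.001], [-0.0, -0.002, -1.0]]
ft_force: [0.8, 0.3, -0.4]
grip_width: 0.0601
gripper_force: 0.0
```

```bash
python3 - <<'E'
from h import *
st();plan([.5222,.2142,.18],106.2,1)
# rib top outline check in the first top picture: rib top corners z=.10
b=[.5218,.2145,np.radians(16.2)]
L=[[.008,.04,.10],[.008,-.04,.10],[-.008,-.04,.10],[-.008,.04,.10]]
print((proj("top",body(b,L))-[208,240])*10)
print(proj("scene",body(b,L)))
cv2.imwrite("pics/anv.png",np.vstack([cv2.resize(cv2.imread("pics/back.png"),(600,420))[200:],cv2.resize(get_image("scene")[180:250,200:300],(480,336))[:, :480] if 0 else np.zeros((1,600,3),np.uint8)]))
E
```

```text
t 26.6 p [0.5062 0.2721 0.1801] yaw 106.09825500768797 z [-0.002  -0.0007 -1.    ] F [ 0.8016  0.2981 -0.4149] T [ 0.0199 -0.0031  0.0431] w 0.06010370713751121 0.0 q [16.4609 26.6397 75.1602 -0.0036 78.3231  0.3634]
[-1.5, -0.02, 0.0] [-0.02, 0.0, -0.02]
[[304.7707 198.4509]
 [568.7078 124.5353]
 [582.8119 176.7008]
 [318.5221 250.782 ]]
[[254.2151 213.2198]
 [271.849  221.5165]
 [267.7769 223.4267]
 [250.1599 215.0329]]
```

```bash
python3 - <<'E'
from h import *
cn=lambda a,b,z:[[a,b,z],[a,-b,z],[-a,-b,z],[-a,b,z]]
A=("top",cn(.025,.06,.06),crop([(252,183),(632,72),(678,240),(297,342)],208,240))
S=("scene",cn(.008,.04,.10),crop([(515,353),(662,425),(635,433),(497,370)],190,170,8))
for o in([S],[A,S]):
  v,r=fit(o,[.52,.21,.28]);print(v,np.degrees(v[2]));print(r[-4:])
plan([v[0],v[1],.18],90+np.degrees(v[2]),1)
E
```

```text
[0.5218 0.2096 0.2958] 16.947866948650237
[[ 0.7946  0.2156]
 [ 0.3714 -0.5747]
 [-0.2811  0.3649]
 [-0.9716 -0.0673]]
[0.5223 0.2134 0.2887] 16.540362092420132
[[ 0.5009 -0.3493]
 [-0.1068 -1.1024]
 [-0.7812 -0.1812]
 [-1.2843 -0.6501]]
[-1.52, -0.02, 0.0] [-0.02, 0.0, -0.07]
```

Request:
drive_tool(offset=[[-0.7, -0.01, 0], [-0.6, -0.01, 0.2], [-0.22, 0, 0.6], [0, 0, 0.7], [0, 0, 0.7], [0, 0, 0.45], [0, 0, 0.15], [0, 0, 0], [0, 0, 0], [0, 0, 0]], turn=[[0, 0, -0.05], [0, 0, 0], [0, 0, 0], [0, 0, 0], [0, 0, 0], [0, 0, 0], [0, 0, 0], [0, 0, 0], [0, 0, 0], [0, 0, 0]], hand=[0.7, 0.7, 0.7, 0.7, 0.7, 0.7, 0.7, 0.7, 0.1, 0.1], newtons=40)

```text
time_s: 27.85
position: [0.5231, 0.2142, 0.0699]
tool_rot: [[-0.281, 0.96, 0.001], [0.96, 0.281, 0.0], [-0.0, 0.001, -1.0]]
ft_force: [0.7, 1.2, -0.7]
grip_width: 0.0242
gripper_force: 0.0
```

Request:
drive_tool(offset=[[0, 0, 0], [0, 0, 0], [0, 0, 0], [0, 0, 0], [0, 0, -0.1], [0, 0, -0.1], [0, 0, -0.1], [0, 0, 0], [0, 0, 0], [0, 0, 0]], turn=[[0, 0, 0], [0, 0, 0], [0, 0, 0], [0, 0, 0], [0, 0, 0], [0, 0, 0], [0, 0, 0], [0, 0, 0], [0, 0, 0], [0, 0, 0]], hand=[0.1, 0.1, 0.1, 0.1, 0.1, 0.1, 0.1, 0.1, 0.1, 0.1], newtons=100)

```text
time_s: 29.1
position: [0.5227, 0.2141, 0.0812]
tool_rot: [[-0.281, 0.96, -0.0], [0.96, 0.281, -0.0], [0.0, -0.0, -1.0]]
ft_force: [-0.2, 0.3, -5.6]
grip_width: 0.0142
gripper_force: 97.9
```

```bash
python3 - <<'E'
from h import *
st()
E
```

```text
t 29.1 p [0.5227 0.2141 0.0812] yaw 106.33235780828808 z [-0.0003 -0.     -1.    ] F [-0.1632  0.3242 -5.6217] T [-0.0093 -0.0575 -0.0249] w 0.014152240206875069 97.88709819316864 q [10.2703 31.8706 84.3851  0.0009 63.7642 -6.0625]
```

The anvil is held, about 5 N of weight. Lifting it and carrying it over.

Request:
drive_tool(offset=[[0, 0, -0.3], [0, 0, -0.5], [0, 0, -0.6], [0, 0, -0.5], [0, 0, -0.4], [-0.2, 0, -0.1], [-0.5, -0.1, 0], [-0.75, -0.16, 0], [-0.8, -0.17, 0], [-0.8, -0.17, 0]], turn=[[0, 0, 0], [0, 0, 0], [0, 0, 0], [0, 0, 0], [0, 0, 0], [0, 0, 0.04], [0, 0, 0.04], [0, 0, 0.04], [0, 0, 0.04], [0, 0, 0.04]], hand=[0.1, 0.1, 0.1, 0.1, 0.1, 0.1, 0.1, 0.1, 0.1, 0.1])

```text
time_s: 30.35
position: [0.5324, 0.0879, 0.1765]
tool_rot: [[-0.26, 0.966, -0.002], [0.966, 0.26, -0.0], [0.0, -0.002, -1.0]]
ft_force: [-0.0, 0.2, -5.5]
grip_width: 0.0139
gripper_force: 98.1
```

```bash
python3 - <<'E'
from h import *
st();plan([.5318,-.2315,.175],104.12,11)
E
```

```text
t 30.35 p [0.5324 0.0879 0.1765] yaw 105.07564421837147 z [-0.0016 -0.0003 -1.    ] F [-0.0129  0.1627 -5.5032] T [-0.0102 -0.011  -0.0304] w 0.013865326408034704 98.06631445884705 q [ -3.1937  23.4725  81.2385  -0.0217  75.3791 -18.2639]
[-0.7, -0.19, 0.0] [-0.0, -0.0, 0.01]
[-0.7, -0.19, 0.0] [-0.0, -0.0, 0.01]
[-0.7, -0.19, 0.0] [-0.0, -0.0, 0.01]
[-0.7, -0.19, 0.0] [-0.0, -0.0, 0.01]
[-0.7, -0.19, 0.0] [-0.0, -0.0, 0.01]
[-0.7, -0.18, 0.0] [-0.0, -0.0, 0.01]
[-0.7, -0.18, 0.0] [-0.0, -0.0, 0.01]
[-0.7, -0.18, 0.0] [-0.0, -0.0, 0.01]
[-0.7, -0.18, 0.0] [-0.0, -0.0, 0.01]
[-0.7, -0.18, 0.0] [-0.0, -0.0, 0.01]
[-0.7, -0.18, 0.0] [-0.0, -0.0, 0.01]
```

Request:
drive_tool(offset=[[-0.85, -0.22, 0], [-0.85, -0.22, 0], [-0.85, -0.22, 0], [-0.85, -0.22, 0], [-0.85, -0.22, 0], [-0.85, -0.22, 0], [-0.8, -0.21, 0], [-0.6, -0.16, 0], [-0.4, -0.1, 0], [-0.3, -0.08, 0]], turn=[[0, 0, 0.02], [0, 0, 0.02], [0, 0, 0.02], [0, 0, 0.02], [0, 0, 0.02], [0, 0, 0.02], [0, 0, 0.02], [0, 0, 0.02], [0, 0, 0], [0, 0, 0]], hand=[0.1, 0.1, 0.1, 0.1, 0.1, 0.1, 0.1, 0.1, 0.1, 0.1])

```text
time_s: 31.6
position: [0.5329, -0.2083, 0.1769]
tool_rot: [[-0.244, 0.97, -0.001], [0.97, 0.244, 0.001], [0.001, -0.001, -1.0]]
ft_force: [0.4, 0.2, -6.3]
grip_width: 0.0139
gripper_force: 98.1
```

```bash
python3 - <<'E'
from h import *
st();plan([.5318,-.2315,.158],104.12,1)
E
```

```text
t 31.6 p [ 0.5329 -0.2083  0.1769] yaw 104.13819997783274 z [-0.0009  0.0006 -1.    ] F [ 0.4448  0.1855 -6.3117] T [-0.0359 -0.0032 -0.012 ] w 0.0139235134503489 98.06437164545059 q [-33.1981  26.5332  75.9246   0.001   77.6021 -47.3365]
[-0.56, -0.17, 0.47] [-0.01, -0.01, 0.0]
```

Request:
drive_tool(offset=[[-0.25, -0.08, 0.1], [-0.2, -0.06, 0.2], [-0.06, -0.02, 0.15], [0, 0, 0], [0, 0, 0], [0, 0, 0], [0, 0, 0], [0, 0, 0], [0, 0, 0], [0, 0, 0]], turn=[[0, 0, 0], [0, 0, 0], [0, 0, 0], [0, 0, 0], [0, 0, 0], [0, 0, 0], [0, 0, 0], [0, 0, 0], [0, 0, 0], [0, 0, 0]], hand=[0.1, 0.1, 0.1, 0.1, 0.1, 0.1, 0.1, 0.1, 0.1, 0.1])

```text
time_s: 32.85
position: [0.5322, -0.2287, 0.1593]
tool_rot: [[-0.245, 0.97, 0.0], [0.97, 0.245, 0.0], [-0.0, 0.0, -1.0]]
ft_force: [-0.4, -0.2, -5.4]
grip_width: 0.0143
gripper_force: 98.1
```

```bash
python3 - <<'E'
from h import *
st();plan([.5318,-.2315,.158],104.12,1)
p=observe()["position"];z=p[2]-.0192;v=[p[0],p[1],np.radians(14.12)]
L=[[0,.035,z-.04],[0,-.035,z-.04],[-.025,.06,z],[-.025,-.06,z],[-.025,-.06,z+.01],[.025,-.06,z+.01]]
x0,y0=290,245;print((proj("scene",body(v,L))-[x0,y0]+.5)*8-.5)
a=get_image("scene");cv2.imwrite("pics/over.png",cv2.resize(a[y0:y0+75,x0:x0+100],(800,600),interpolation=cv2.INTER_CUBIC))
E
```

```text
t 32.85 p [ 0.5322 -0.2287  0.1593] yaw 104.17407361749183 z [ 0.  0. -1.] F [-0.3746 -0.1955 -5.3653] T [-0.0268 -0.0242 -0.0004] w 0.014280808820466551 98.05160701274872 q [-34.9527  28.11    76.2921   0.0015  75.5962 -49.1272]
[-0.07, -0.03, 0.03] [0.0, 0.0, 0.01]
[[334.1331 313.4879]
 [499.4393 405.8406]
 [216.1143 204.3699]
 [503.3727 362.4439]
 [503.6199 333.5921]
 [621.7295 264.9786]]
```

View pics/over.png

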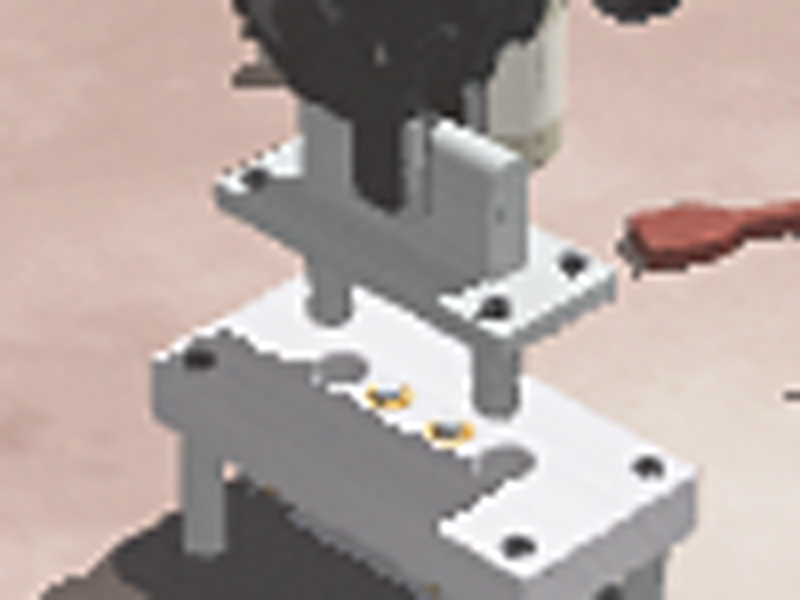

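The dowel tips are at crop (329,~315) and (496,~408), above the holes at (342,367) and (507,460). The anvil is parallel to the nest and sits about 1 mm to +y in the grip. I'll shift by that and lower gently.

Request:
drive_tool(offset=[[-0.1, -0.03, 0.05], [0, 0, 0.1], [0, 0, 0.1], [0, 0, 0.08], [0, 0, 0.04], [0, 0, 0.03], [0, 0, 0.03], [0, 0, 0.03], [0, 0, 0.03], [0, 0, 0]], turn=[[0, 0, 0], [0, 0, 0], [0, 0, 0], [0, 0, 0], [0, 0, 0], [0, 0, 0], [0, 0, 0], [0, 0, 0], [0, 0, 0], [0, 0, 0]], hand=[0.1, 0.1, 0.1, 0.1, 0.1, 0.1, 0.1, 0.1, 0.1, 0.1])

```text
time_s: 34.15
position: [0.532, -0.2328, 0.1396]
tool_rot: [[-0.245, 0.97, -0.0], [0.97, 0.245, 0.0], [0.0, -0.0, -1.0]]
ft_force: [-0.0, -0.6, -5.6]
grip_width: 0.0145
gripper_force: 98.1
```

```bash
python3 - <<'E'
from h import *
st()
E
```

```text
t 34.15 p [ 0.532  -0.2328  0.1396] yaw 104.17467349787763 z [-0.0002  0.0001 -1.    ] F [-0.0148 -0.5798 -5.5705] T [-0.034  -0.0117  0.0279] w 0.014500411937050761 98.05226057767868 q [-35.3078  29.3654  77.632   -0.0008  73.0137 -49.4822]
```

Request:
drive_tool(offset=[[0, 0, 0.025], [0, 0, 0.025], [0, 0, 0.025], [0, 0, 0.025], [0, 0, 0.025], [0, 0, 0.025], [0, 0, 0], [0, 0, 0], [0, 0, 0], [0, 0, 0]], turn=[[0, 0, 0], [0, 0, 0], [0, 0, 0], [0, 0, 0], [0, 0, 0], [0, 0, 0], [0, 0, 0], [0, 0, 0], [0, 0, 0], [0, 0, 0]], hand=[0.1, 0.1, 0.1, 0.1, 0.1, 0.1, 0.1, 0.1, 0.1, 0.1])

```text
time_s: 35.4
position: [0.5321, -0.2328, 0.1338]
tool_rot: [[-0.245, 0.97, 0.0], [0.97, 0.245, -0.0], [-0.0, 0.0, -1.0]]
ft_force: [-0.7, 0.3, -5.7]
grip_width: 0.0143
gripper_force: 98.1
```

```bash
python3 - <<'E'
from h import *
st()
E
```

```text
t 35.4 p [ 0.5321 -0.2328  0.1338] yaw 104.17673068489457 z [ 0.0001 -0.     -1.    ] F [-0.6695  0.3427 -5.6967] T [-0.0091 -0.0064 -0.051 ] w 0.01432584545130985 98.05297046899796 q [-35.3054  29.7141  78.0862   0.0005  72.1965 -49.4823]
```

Request:
drive_tool(offset=[[0, 0, 0.03], [0, 0, 0.05], [0, 0, 0.06], [0, 0, 0.06], [0, 0, 0.06], [0, 0, 0.06], [0, 0, 0.05], [0, 0, 0.04], [0, 0, 0], [0, 0, 0]], turn=[[0, 0, 0], [0, 0, 0], [0, 0, 0], [0, 0, 0], [0, 0, 0], [0, 0, 0], [0, 0, 0], [0, 0, 0], [0, 0, 0], [0, 0, 0]], hand=[0.1, 0.1, 0.1, 0.1, 0.1, 0.1, 0.1, 0.1, 0.1, 0.1])

```text
time_s: 36.65
position: [0.5321, -0.2328, 0.1173]
tool_rot: [[-0.245, 0.97, -0.0], [0.97, 0.245, 0.0], [0.0, -0.0, -1.0]]
ft_force: [0.6, 0.5, -6.0]
grip_width: 0.0142
gripper_force: 98.0
```

Request:
drive_tool(offset=[[0, 0, 0.025], [0, 0, 0.025], [0, 0, 0.025], [0, 0, 0.025], [0, 0, 0.025], [0, 0, 0.025], [0, 0, 0.025], [0, 0, 0], [0, 0, 0], [0, 0, 0]], turn=[[0, 0, 0], [0, 0, 0], [0, 0, 0], [0, 0, 0], [0, 0, 0], [0, 0, 0], [0, 0, 0], [0, 0, 0], [0, 0, 0], [0, 0, 0]], hand=[0.1, 0.1, 0.1, 0.1, 0.1, 0.1, 0.1, 0.1, 0.1, 0.1])

```text
time_s: 37.9
position: [0.532, -0.2328, 0.1104]
tool_rot: [[-0.245, 0.97, 0.0], [0.97, 0.245, 0.0], [-0.0, 0.0, -1.0]]
ft_force: [2.7, 0.3, -5.4]
grip_width: 0.0144
gripper_force: 107.2
```

```bash
python3 - <<'E'
from h import *
st()
E
```

```text
t 37.9 p [ 0.532  -0.2328  0.1104] yaw 104.17455347961017 z [ 0.0001  0.     -1.    ] F [ 2.6891  0.2623 -5.421 ] T [1.9044 0.0583 0.0759] w 0.014374430122939897 107.16825485229492 q [-35.3076  31.1768  79.7987   0.0036  69.0213 -49.4834]
```

Request:
drive_tool(offset=[[0, 0, 0], [0, 0, 0.02], [0, 0, 0], [0, 0, 0], [0, 0, 0], [0, 0, 0], [0, 0, 0], [0, 0, 0], [0, 0, 0], [0, 0, 0]], turn=[[0, 0, 0], [0, 0, 0], [0, 0, 0], [0, 0, 0], [0, 0, 0], [0, 0, 0], [0, 0, 0], [0, 0, 0], [0, 0, 0], [0, 0, 0]], hand=[0.1, 0.1, 0.1, 0.1, 0.1, 0.1, 0.1, 0.1, 0.1, 0.1])

```text
time_s: 39.15
position: [0.532, -0.2328, 0.1094]
tool_rot: [[-0.245, 0.97, -0.0], [0.97, 0.245, 0.0], [0.0, -0.0, -1.0]]
ft_force: [0.8, -2.9, -5.7]
grip_width: 0.0142
gripper_force: 107.0
```

```bash
python3 - <<'E'
from h import *
st()
E
```

```text
t 39.15 p [ 0.532  -0.2328  0.1094] yaw 104.17262987940751 z [-0.0003  0.0001 -1.    ] F [ 0.7652 -2.8728 -5.7091] T [ 2.27    0.4293 -0.042 ] w 0.014174329162079115 106.96770519018173 q [-35.3095  31.2408  79.8627  -0.0035  68.912  -49.4809]
```

A moment of about 2 N·m is building: the anvil is slightly strained in the grip. I'll release so it settles in the holes, then regrip.

Request:
drive_tool(offset=[[0, 0, 0], [0, 0, 0], [0, 0, 0], [0, 0, 0], [0, 0, 0], [0, 0, 0], [0, 0, 0], [0, 0, 0], [0, 0, 0], [0, 0, 0]], turn=[[0, 0, 0], [0, 0, 0], [0, 0, 0], [0, 0, 0], [0, 0, 0], [0, 0, 0], [0, 0, 0], [0, 0, 0], [0, 0, 0], [0, 0, 0]], hand=[0.3, 0.3, 0.3, 0.3, 0.1, 0.1, 0.1, 0.1, 0.1, 0.1], newtons=80)

```text
time_s: 40.4
position: [0.5322, -0.2328, 0.1095]
tool_rot: [[-0.245, 0.97, 0.0], [0.97, 0.245, 0.0], [-0.0, 0.0, -1.0]]
ft_force: [2.1, -0.2, -3.0]
grip_width: 0.0143
gripper_force: 79.2
```

```bash
python3 - <<'E'
from h import *
st()
E
```

```text
t 40.4 p [ 0.5322 -0.2328  0.1095] yaw 104.17344873970133 z [ 0.0003  0.     -1.    ] F [ 2.1139 -0.2127 -2.9766] T [-0.1529 -0.6065  0.0081] w 0.014287614416386374 79.23645883798599 q [-35.3045  31.2405  79.8498   0.0105  68.8974 -49.4818]
```

Request:
drive_tool(offset=[[0, 0, 0.025], [0, 0, 0.025], [0, 0, 0.025], [0, 0, 0.025], [0, 0, 0], [0, 0, 0], [0, 0, 0], [0, 0, 0], [0, 0, 0], [0, 0, 0]], turn=[[0, 0, 0], [0, 0, 0], [0, 0, 0], [0, 0, 0], [0, 0, 0], [0, 0, 0], [0, 0, 0], [0, 0, 0], [0, 0, 0], [0, 0, 0]], hand=[0.1, 0.1, 0.1, 0.1, 0.1, 0.1, 0.1, 0.1, 0.1, 0.1])

```text
time_s: 41.65
position: [0.5323, -0.2329, 0.107]
tool_rot: [[-0.245, 0.97, 0.001], [0.97, 0.245, -0.001], [-0.001, 0.001, -1.0]]
ft_force: [-0.2, 2.5, 9.2]
grip_width: 0.0142
gripper_force: 81.0
```

```bash
python3 - <<'E'
from h import *
st()
E
```

```text
t 41.65 p [ 0.5323 -0.2329  0.107 ] yaw 104.18046163648116 z [ 0.0014 -0.001  -1.    ] F [-0.1674  2.4653  9.2038] T [ 0.277   0.0526 -0.0473] w 0.014226121506470922 80.96448540687561 q [-35.3012  31.3862  80.0644   0.0013  68.4527 -49.4822]
```

Request:
drive_tool(offset=[[0, 0, 0.025], [0, 0, 0], [0, 0, 0.025], [0, 0, 0], [0, 0, 0.025], [0, 0, 0], [0, 0, 0], [0, 0, 0], [0, 0, 0], [0, 0, 0]], turn=[[0, 0, 0], [0, 0, 0], [0, 0, 0], [0, 0, 0], [0, 0, 0], [0, 0, 0], [0, 0, 0], [0, 0, 0], [0, 0, 0], [0, 0, 0]], hand=[0.1, 0.1, 0.1, 0.1, 0.1, 0.1, 0.1, 0.1, 0.1, 0.1])

```text
time_s: 42.9
position: [0.5324, -0.2328, 0.1049]
tool_rot: [[-0.245, 0.969, 0.002], [0.969, 0.245, -0.001], [-0.002, 0.002, -1.0]]
ft_force: [-1.7, 4.0, 17.1]
grip_width: 0.0143
gripper_force: 82.0
```

```bash
python3 - <<'E'
from h import *
st()
E
```

```text
t 42.9 p [ 0.5324 -0.2328  0.1049] yaw 104.19164557958405 z [ 0.002  -0.0015 -1.    ] F [-1.6678  3.9545 17.1252] T [ 0.7244  0.5748 -0.0553] w 0.014270416655014493 82.01836735010147 q [-35.2888  31.5106  80.232   -0.0045  68.1153 -49.4788]
```

Request:
drive_tool(offset=[[0, 0, 0.025], [0, 0, 0], [0, 0, 0.025], [0, 0, 0], [0, 0, 0.025], [0, 0, 0], [0, 0, 0], [0, 0, 0], [0, 0, 0], [0, 0, 0]], turn=[[0, 0, 0], [0, 0, 0], [0, 0, 0], [0, 0, 0], [0, 0, 0], [0, 0, 0], [0, 0, 0], [0, 0, 0], [0, 0, 0], [0, 0, 0]], hand=[0.1, 0.1, 0.1, 0.1, 0.1, 0.1, 0.1, 0.1, 0.1, 0.1])

```text
time_s: 44.15
position: [0.5325, -0.2328, 0.1047]
tool_rot: [[-0.246, 0.969, 0.004], [0.969, 0.246, -0.003], [-0.004, 0.003, -1.0]]
ft_force: [-9.3, 9.3, 38.7]
grip_width: 0.0143
gripper_force: 85.3
```

```bash
python3 - <<'E'
from h import *
st()
E
```

```text
t 44.15 p [ 0.5325 -0.2328  0.1047] yaw 104.21550566026973 z [ 0.0036 -0.0031 -1.    ] F [-9.312   9.3278 38.7105] T [ 1.355   1.9907 -0.0287] w 0.01434210368237634 85.3020778298378 q [-35.2722  31.4806  80.3221  -0.0263  67.9242 -49.4782]
```

The pins took about 22 N and travel ended after 4.8 mm. That matches the anvil having settled onto the pins and now being home. I'll relieve the load, release, and check by touching each rib end with shut fingers (a home anvil has its rib top at 0.132 m).

Request:
drive_tool(offset=[[0, 0, -0.06], [0, 0, -0.06], [0, 0, 0], [0, 0, 0], [0, 0, -0.4], [0, 0, -0.5], [0, 0, -0.2], [0.35, 0, 0], [0.35, 0, 0], [0, 0, 0]], turn=[[0, 0, 0], [0, 0, 0], [0, 0, 0], [0, 0, 0], [0, 0, 0], [0, 0, 0], [0, 0, 0], [0, 0, 0], [0, 0, 0], [0, 0, 0]], hand=[0.1, 0.1, 0.35, 0.35, 0.35, 0.35, 0.35, 0, 0, 0], newtons=40)

```text
time_s: 45.4
position: [0.5247, -0.2042, 0.1479]
tool_rot: [[-0.246, 0.969, -0.001], [0.969, 0.246, 0.001], [0.001, -0.001, -1.0]]
ft_force: [0.6, 0.4, -0.2]
grip_width: -0.0002
gripper_force: 0.0
```

```bash
python3 - <<'E'
from h import *
st()
E
```

```text
t 45.4 p [ 0.5247 -0.2042  0.1479] yaw 104.25928225609726 z [-0.0011  0.0008 -1.    ] F [ 0.571   0.4072 -0.1585] T [ 0.0054  0.0093 -0.0215] w -0.00017081602757384437 0.0 q [-33.3082  27.2918  79.8853   0.0028  72.9031 -47.5684]
```

Request:
drive_tool(offset=[[0, 0, 0.15], [0, 0, 0.1], [0, 0, 0.05], [0, 0, 0.025], [0, 0, 0.025], [0, 0, 0.025], [0, 0, 0.025], [0, 0, 0.025], [0, 0, 0.025], [0, 0, 0]], turn=[[0, 0, 0], [0, 0, 0], [0, 0, 0], [0, 0, 0], [0, 0, 0], [0, 0, 0], [0, 0, 0], [0, 0, 0], [0, 0, 0], [0, 0, 0]], hand=[0, 0, 0, 0, 0, 0, 0, 0, 0, 0])

```text
time_s: 46.65
position: [0.5256, -0.2057, 0.1319]
tool_rot: [[-0.245, 0.969, 0.002], [0.97, 0.245, -0.001], [-0.001, 0.002, -1.0]]
ft_force: [-2.4, 2.5, 11.5]
grip_width: 0.0
gripper_force: 5.9
```

At the left end the rib top is at 0.1319 m, so that end is home. Now the other end.

Request:
drive_tool(offset=[[0, 0, -0.3], [-0.5, 0, -0.05], [-0.5, 0, 0], [-0.4, 0, 0], [0, 0, 0.1], [0, 0, 0.13], [0, 0, 0.06], [0, 0, 0.03], [0, 0, 0.03], [0, 0, 0]], turn=[[0, 0, 0], [0, 0, 0], [0, 0, 0], [0, 0, 0], [0, 0, 0], [0, 0, 0], [0, 0, 0], [0, 0, 0], [0, 0, 0], [0, 0, 0]], hand=[0, 0, 0, 0, 0, 0, 0, 0, 0, 0])

```text
time_s: 47.9
position: [0.539, -0.2594, 0.1319]
tool_rot: [[-0.246, 0.969, 0.001], [0.969, 0.246, -0.001], [-0.001, 0.001, -1.0]]
ft_force: [-3.4, 4.1, 10.9]
grip_width: 0.0004
gripper_force: 5.6
```

Request:
drive_tool(offset=[[0, 0, -0.2], [0, 0, -0.5], [0, 0, -0.7], [0, 0, -0.7], [0, 0, -0.5], [0, 0, -0.2], [0, 0, 0], [0, 0, 0], [0, 0, 0], [0, 0, 0]], turn=[[0, 0, 0], [0, 0, 0], [0, 0, 0], [0, 0, 0], [0, 0, 0], [0, 0, 0], [0, 0, 0], [0, 0, 0], [0, 0, 0], [0, 0, 0]], hand=[0, 0, 0, 0, 0, 0, 0, 0, 0, 0])

```text
time_s: 49.15
position: [0.5388, -0.2599, 0.2419]
tool_rot: [[-0.245, 0.97, -0.001], [0.97, 0.245, 0.0], [0.001, -0.0, -1.0]]
ft_force: [-0.4, -0.5, 0.6]
grip_width: -0.0001
gripper_force: 0.0
```

```bash
python3 - <<'E'
from h import *
st()
old=cv2.resize(cv2.imread("pics/dr.png"),(100,70),interpolation=cv2.INTER_AREA)  # crop origin (189,160)
t=old[36:66,44:60]; a=get_image("scene")
r=cv2.matchTemplate(a[180:245,215:265],t,cv2.TM_CCOEFF_NORMED);_,m,_,l=cv2.minMaxLoc(r)
print("drift match",m,"shift",l[0]+215-189-44,l[1]+180-160-36)
b=cv2.imread("pics/top0.png");n=get_image("top")
for nm,(u,v) in dict(hammer=(150,255),tape=(229,204),clamp=(288,204),bottle=(326,206),mandrel=(464,233),cup=(491,290)).items():
    print(nm,np.abs(b[v-18:v+18,u-18:u+18].astype(int)-n[v-18:v+18,u-18:u+18]).mean())
E
```

```text
t 49.15 p [ 0.5388 -0.2599  0.2419] yaw 104.17796335966749 z [-0.0006  0.0005 -1.    ] F [-0.3861 -0.4702  0.6149] T [-0.0286  0.001  -0.019 ] w -6.838998077329545e-05 0.0 q [-37.0795  26.3874  65.0594   0.0009  88.5952 -51.2574]
drift match 0.9679231643676758 shift 0 0
hammer 1.113940329218107
tape 1.1856995884773662
clamp 1.1463477366255144
bottle 1.1103395061728396
mandrel 24.031893004115226
cup 1.0869341563786008
```

```bash
python3 - <<'E'
from h import *
b=cv2.imread("pics/scene0.png");n=get_image("scene")
t=b[322:360,412:434];r=cv2.matchTemplate(n[310:372,400:446],t,cv2.TM_CCOEFF_NORMED);_,m,_,l=cv2.minMaxLoc(r);print(m,l[0]-12,l[1]-12)
b=cv2.imread("pics/top0.png");n=get_image("top")
t=b[220:246,456:473];r=cv2.matchTemplate(n[205:261,440:489],t,cv2.TM_CCOEFF_NORMED);_,m,_,l=cv2.minMaxLoc(r);print(m,l[0]-16,l[1]-15, b[215:251,446:482].mean(),n[215:251,446:482].mean())
E
```

```text
0.9996760487556458 0 0
0.6018925309181213 -14 14 144.8935185185185 157.12937242798353
```

The scene camera shows the mandrel unmoved (match 0.9997, zero shift). In the top view the arm simply covers it. Handing in.

```bash
python3 -c "
from rig import env
print(env.close_job())"
```

```text
the job is handed in; nothing more can be done
None
```

The job is handed in: left hole felt through clear, broken dowel end pushed out of the right hole (judged by feel, not seen in the tray), drift back in its block, and the new anvil pressed home, with both rib ends measured at 131.9 mm against 132 mm nominal; the last press peaked at about 39 N at the wrist, above the 15 to 20 N expected.

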